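Put the check weight away, then unbolt the balance's draught-shield gate and hold it ajar

ROBOT

A 6-joint arm with a two-finger parallel gripper is mounted at the origin on the work surface. World frame = base frame: x ahead of the robot, y to its left, z up, the work surface at z = 0. Lengths are in m, angles in rad, forces in N, time in s.
With the tool pointing down it reaches from about 0.425 to 0.925 m from the base axis. Payload 12.5 kg.
Tool frame: the origin (TCP) lies midway between the tips of the shut fingers; the grasp point (between the pads) lies 19 mm behind it (robot.grip_depth is the distance from the TCP to the grasp point, in m); x points along the fingers, z is the direction in which the jaws open and shut, and the axes are right-handed (so a half turn about x gives the same grasp; the last joint's range is limited). The gripper opens to 85 mm and grips with 20 to 120 N. Pads are 22 mm wide; open, the fingers measure 114 mm over their backs; the gripper's body (76 mm by 85 mm) begins 54 mm behind the grasp point. The pads swing forward as they close: fully open they stand 13 mm farther back than shut.
Start: joints at [-1.291, 0.491, 1.559, -0, 1.092, -0.106], TCP at [0.235, -0.579, 0.231] pointing down, gripper open.
Joint ranges: [-3.1, 3.1], [-0.84, 2.19], [0.05, 2.79], [-1.13, 4.28], [0.06, 2.93], [-2.69, 2.69]. Speed limits (rad/s): [2.22, 2.22, 2.79, 3.14, 3.14, 3.14].

INTERFACE

Orientations are given as a unit quaternion [w, x, y, z].
In Python, from cell import robot, vision gives the robot as it stands. The module is installed in compiled form; this text tells all that it offers.
- The arm moves only by the tool apply_moves, never from a script. Its arguments are lists of equal length, an entry for each row: "travel": the shift along the tool's x, y, z in mm, a list of three; "spin": the turn about the tool's x in degrees; "hand": the opening in per cent of the stroke, from 0 (shut) to 100 (fully open). A call has 1 to 8 rows; each row is the pose to reach, as a shift and turn from the pose measured when the call began, along the tool's axes at that moment; what a row does not reach only later rows make up. A row lasts 1/10 s, in which the tool goes at most 50 mm and 8.59 degrees, less where a joint would pass 70% of its speed; a pose out of reach is approached as far as the arm can. A call with a gripper value outside its range is refused whole. The fingers move at their own pace and stop on an object; the grip force is fixed at half the most. Time passes only in rows, so rows that repeat a pose let the fingers close. It gives the time, the measured TCP pose, the force and the opening at its end, in the units of the state.
- robot.state(): the state, without advancing time (a new reading comes with each control period).
- vision.grab_frame(name): name is "side" or "top"; returns the picture (480x640x3 uint8, red, green, blue); there is no depth.
- vision.camera_params(name): a dict with "camera_matrix" (3x3 intrinsics, pixels), "k1" (the pictures are not rectified: a ray, as slopes to the right and down, at radius r is drawn at 1 + k1 r^2 times it, then the intrinsics apply), "R" (3x3) and "t" (3): a world point X has camera coordinates R X + t. Camera axes: x right, y down, z forward; pixel columns grow to the right and rows downward; lengths in m; the calibration is good to about 2 mm. A picture is of the moment at which its call begins. camera_params takes no time and is no camera call.
- robot.finish_job(): hands the job in, once; it reports no verdict.
The state is a dict: "time_s": time; "joints": joint angles; "qvel": joint speeds; "joint_efforts": joint torques, N m; "tool_pos": TCP position; "orientation": TCP orientation; "wrist_force": force on the tool from outside, world axes, zero at the start; "wrist_torque": the same for the moment, N m; "opening": finger opening in m.
Only numpy, scipy, OpenCV 4.12 (cv2) and the standard library are available. Lean on these libraries where they do the work, as an engineer would, in place of code of your own. Each camera call takes 0.05 s, during which the arm holds its last target. There are 200 camera calls.

TASK

The balance check is over and its chamber must air: first put the blue-banded weight back, upright and fully down, in the holder with the blue label and let go of it. Then open the draught-shield gate: its sagging bolt hooks behind the bent keeper, so lift the bolt by its blue upright post and draw it over the keeper's lip towards the hinge until it is free, without forcing it, and swing the gate ajar to about 25 degrees. Finish while still holding the sprung gate steadily there with the gripper, and leave the red-banded weight, the flask and the bottle where they stand.

Things in the scene. Friction and masses are not known exactly. Their poses are not given: they have to be found in the camera images.
- weight_blue: loose stainless check weight with a blue band and a blue knob, about 200 g: plain cylinder 34 mm in diameter and 42 mm high with the small 20 mm knob on top, 59 mm high in all; origin at the centre of its underside, z up. Starts standing on the bench
- slot_blue (a point): centre of the floor of the round slot in the blue-labelled holder (white block 72 x 60 mm, 25 mm high, coloured strips along two top edges and down those two sides, fixed to the bench); the slot is 39 mm wide, 12 mm deep, with a 3 mm chamfer; its floor is 13 mm above the bench, and the seated weight's underside rests there. The three holders stand in a row running away from the robot, about 110 mm apart, in any order
- slot_yellow (a point): the same point of the yellow-labelled holder, which is empty and stays empty
- slot_red (a point): the same point of the red-labelled holder, which holds the red-banded weight
- weight_red: loose weight like the blue one but with a red band and knob, standing in the red holder; leave alone
- flask: loose clear flask 36 x 60 mm, 115 mm high with a yellow cap; origin at the centre of its underside; leave alone
- reagent_bottle: loose white bottle 52 mm in diameter, 120 mm high; origin at the centre of its underside; leave alone
- balance: fixed balance with a yellow-framed clear draught shield, 260 mm wide and deep, top at 205 mm above the bench; origin at the centre of its underside, z up. Its front, with the gate, faces its own -x (roughly towards the robot); its own +y is to the left as seen from the robot. It stands yawed by up to 0.2 rad
- gate_hinge (a point): point on the gate's upright hinge axis, at the left end of the shield's front, 121 mm in front (own -x) and 108 mm to the left (own +y) of the balance's centre
- gate (a joint): angle of the gate in rad, 0 shut, growing as its free right-hand end swings out towards the balance's -x (clockwise seen from above), to 1.3. A spring (0.25 Nm when shut, 0.36 Nm at 0.44 rad) shuts it whenever it is let go
- gate_panel: the yellow-framed glass gate panel, its free end 222 mm from the hinge axis, 12 mm thick, from 63 to 195 mm above the bench, with all that is on it; origin at the foot of the hinge axis; its own y runs from the free end to the hinge
- bolt: the steel barrel bolt on the front of the gate, near its top; origin on the rod's axis under the post, 180 mm above the bench when sagged; own y along the rod, towards the hinge. At 73 mm from the post towards the free end the rod ends in a nose (10 mm long, 12 mm wide) that hangs to 14 mm below the axis. The lifting part weighs 120 g; a steel saddle plate behind it slides along with it, and about 1 N slides both. The post is the handle
- bolt_post_top (a point): centre of the top of the bolt's upright round post: blue sleeve 14 mm in diameter, standing 75 mm above the rod's axis, so its top is 255 mm above the bench when sagged and its upper 50 mm stand above the shield's top. It is 150 mm in front (own -x) and 55 mm to the right (own -y) of the balance's centre when shut and bolted, 29 mm in front of and 163 mm to the right of the hinge axis
- bolt_draw (a joint): how far the bolt is drawn towards the hinge along the gate, m: 0 to 0.002 at the start, stop at 0.060. At about 0.026 the nose is past the lip; from 0.035 it is clear of the keeper
- bolt_lift (a joint): how far the bolt is lifted straight up in its worn loops, m: 0 sagged (it falls back under its weight), stop at 0.018. The nose passes over the lip from about 0.009 up; 0.013 is a good lift
- keeper: fixed steel keeper on the right-hand front post of the shield, open at the top: a bent lip 6 mm thick, some 5 mm from the nose on the side of the hinge, reaching to about 6 mm below the sagged rod's axis, and a front cheek up to 22 mm above that axis that keeps the gate shut until the nose is drawn out sideways
Things that resemble listed ones, but are neither listed nor needed, are in the scene too. Leave any turquoise look-alike of the weight_blue alone.

How it is judged:
On the way, in this order (a step that is already met when the one before it is completed fails the run):
1. the blue-banded weight stands fully down in the blue holder, let go (horizontal distance between weight_blue and slot_blue below 0.006 m and z of weight_blue in the frame of slot_blue below 0.004 m and angle between weight_blue's own z axis and vertical below 0.12 rad and contact force between the fingers and weight_blue below 0.1 N), for 0.2 s.
2. the bolt is lifted (value of joint bolt_lift above 0.006 m), for 0.05 s.
3. the bolt is drawn clear of the keeper while the gripper has it (value of joint bolt_draw above 0.028 m and contact force between the fingers and bolt above 0.2 N), for 0.05 s.
At the end, for the whole second after the job is handed in: the gate stands still between 0.26 and 0.65 rad (15 to 37 degrees) open with the fingers pressing on it or its bolt by more than 0.4 N, and the blue-banded weight stands in the blue slot, within 6 mm of its centre, within 4 mm of its floor and within 7 degrees of upright (value of joint gate between 0.26 and 0.65 rad and velocity of joint gate between -0.08 and 0.08 rad/s and contact force between the fingers and gate_panel above 0.4 N and horizontal distance between weight_blue and slot_blue below 0.006 m and z of weight_blue in the frame of slot_blue below 0.004 m and angle between weight_blue's own z axis and vertical below 0.12 rad); the arm keeps its last pose, push and grip.
It fails at once if a bystander (red weight, flask, bottle) is shifted by more than 20 mm (distance of any of weight_red, flask, reagent_bottle from where it was at the start of the episode above 0.02 m).
It fails at once if the bolt is forced against the keeper with more than 40 N (contact force between bolt and keeper above 40 N).
It also fails if it takes over 48 s, if anything falls off the work surface, if the arm or the gripper's body presses on something with over 40 N, if the wrist force passes 120 N, or if a joint passes its speed limit or range.

## Working session

There is one attempt and no reset: what is moved stays moved. The work goes in short steps, Python scripts to look and compute and a tool call to move; the robot and the scene stay as the last step left them, time stands still between calls to the robot, and variables do not carry over. Pictures are saved under pics/ and viewed, about 8 in all and at most 12, crops included, and the job is handed in when it is done.

Besides the shell and the picture viewer there is one more tool, called as a command line: name --pt "numbers of a row" for each row, then --argument value for the rest. apply_moves: Moves the arm, as the interface text tells. Its arguments: {"type":"object","properties":{"travel":{"type":"array"},"spin":{"type":"array"},"hand":{"type":"array"}},"required":["travel","spin","hand"]}

```bash
mkdir -p pics; cat > h.py <<'E'
import numpy as np, cv2
from cell import robot, vision
from scipy.spatial.transform import Rotation as Ro
def cam(n):
    p=vision.camera_params(n); return [np.array(p[k]) for k in("camera_matrix","R","t")]+[p["k1"]]
def ray(n,uv):
    K,R,t,k=cam(n); d=np.linalg.solve(K,[uv[0],uv[1],1.])[:2]; s=d.copy()
    for _ in range(30): s=d/(1+k*(s@s))
    v=R.T@np.array([s[0],s[1],1.]); return -R.T@t, v/np.linalg.norm(v)
def plane(n,uv,z):
    o,v=ray(n,uv); return o+v*(z-o[2])/v[2]
def two(a,b):
    (o1,v1),(o2,v2)=ray("top",a),ray("side",b)
    s=np.linalg.lstsq(np.c_[v1,-v2],o2-o1,rcond=None)[0]; p,q=o1+v1*s[0],o2+v2*s[1]
    return (p+q)/2,np.linalg.norm(p-q)
def proj(n,X):
    K,R,t,k=cam(n); c=R@np.array(X)+t; s=c[:2]/c[2]; s=s*(1+k*(s@s)); return (K@[s[0],s[1],1])[:2]
def grab(n,f):
    im=vision.grab_frame(n); cv2.imwrite("pics/"+f,im[:,:,::-1]); return im
def axes():
    s=robot.state(); q=s["orientation"]; return np.array(s["tool_pos"]),Ro.from_quat([q[1],q[2],q[3],q[0]]).as_matrix()
def to(target,yaw=None):
    "mm shift in tool axes of TCP to world target; spin to set jaw axis yaw"
    p,M=axes(); print("shift mm",np.round(M.T@(np.array(target)-p)*1000,1))
    if yaw is not None:
        a=np.array([np.cos(yaw),np.sin(yaw),0]); l=M.T@a; d=np.degrees(np.arctan2(-l[1],l[2])); d=(d+90)%180-90; print("spin",round(d,1))
E
python3 - <<'E'
from h import *
for n in("top","side"):
    grab(n,n+"0.png"); K,R,t,k=cam(n); print(n,K.tolist(),-R.T@t,R[2],k)
print(robot.state()); print(axes()[1].round(3), robot.grip_depth)
E
```

```text
top [[523.2356172715911, 0.0, 326.3845800830702], [0.0, 523.2356172715911, 243.55949592714032], [0.0, 0.0, 1.0]] [0.41237822 0.06167982 1.22270342] [ 0.16772854  0.01023844 -0.98578005] 0.033941324711866665
side [[478.55742377036216, 0.0, 315.87101008365437], [0.0, 478.55742377036216, 235.63280484401238], [0.0, 0.0, 1.0]] [ 0.35064025 -0.54696209  0.8144006 ] [ 0.25574466  0.65990839 -0.70648113] -0.12672725239954322
{'time_s': 0.1, 'joints': array([-1.29061947e+00,  4.91476959e-01,  1.55940169e+00, -5.40286294e-06,
        1.09170536e+00, -1.05633926e-01]), 'qvel': array([ 4.71576230e-04, -2.17193118e-03, -9.66225679e-04, -6.34519100e-05,
        4.83814080e-04,  1.59236489e-04]), 'joint_efforts': array([ 2.84704875e-03, -6.19446659e+01, -2.62024283e+01, -7.77699893e-05,
        2.93344958e-03,  5.30906664e-05]), 'tool_pos': array([ 0.23513677, -0.57885849,  0.23079551]), 'orientation': array([ 0.58631213,  0.39509331,  0.5868513 , -0.39464532]), 'wrist_force': array([-0.27953037, -0.15401079,  0.42244882]), 'wrist_torque': array([-0.03322313, -0.05958232,  0.02140207]), 'opening': 0.08522897826359939}
[[-0.     0.926  0.376]
 [ 0.001  0.376 -0.926]
 [-1.     0.    -0.001]] 0.0187
```

View pics/top0.png

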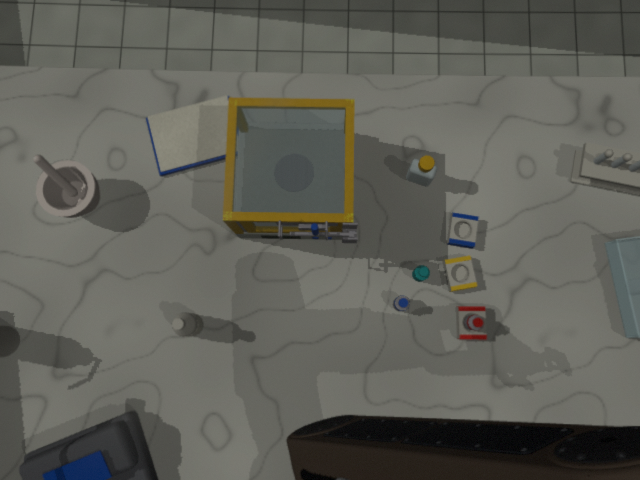

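View pics/side0.png

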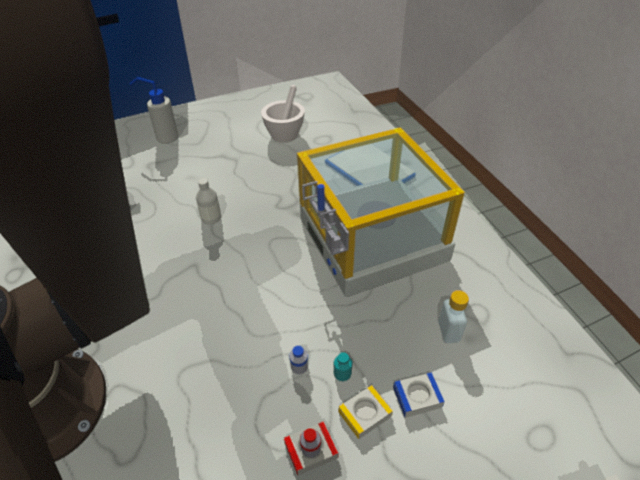

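Top view: blue-banded weight at (402,303) and a turquoise look-alike at (421,272). The holders are blue (463,230), yellow (460,273) and red (472,322, occupied). The bolt post is at (315,230) on the gate, the flask at (424,168) and the bottle at (183,324). In the side view the blue-banded weight is at (299,358) and the turquoise one at (343,366). I'll confirm with a crop and measure.

```bash
cat > m1.py <<'E'
from h import *
T=cv2.imread("pics/top0.png"); S=cv2.imread("pics/side0.png")
def blob(im,lo,hi,box):
    x0,y0,x1,y1=box; m=cv2.inRange(cv2.cvtColor(im[y0:y1,x0:x1],cv2.COLOR_BGR2HSV),lo,hi)
    n,l,st,c=cv2.connectedComponentsWithStats(m)
    return [(int(st[i,4]),(st[i,:4]+[x0,y0,0,0]).tolist(),(c[i]+[x0,y0]).round(1).tolist()) for i in range(1,n) if st[i,4]>6]
B=((105,110,40),(130,255,255))
print("T weight",blob(T,*B,(385,285,420,320))); print("S weight",blob(S,*B,(280,335,320,380)))
print("T post",blob(T,*B,(295,215,335,245))); print("S post",blob(S,*B,(300,170,345,230)))
print("T hold",blob(T,*B,(440,205,490,255))); print("S hold",blob(S,*B,(385,365,450,425)))
print("T turq",blob(T,(80,110,30),(98,255,255),(405,255,440,290)))
Y=((20,120,60),(35,255,255)); print("T yel",blob(T,*Y,(215,90,370,245)))
a=cv2.resize(T[195:345,380:500],None,fx=4,fy=4,interpolation=2); b=cv2.resize(S[335:480,270:370],None,fx=4,fy=4,interpolation=2)
c=np.zeros((600,800,3),np.uint8); c[:600,:480]=a[:600]; c[:580,480:800]=b[:,:320]; cv2.imwrite("pics/c1.png",c)
d=np.zeros((600,800,3),np.uint8); d[:240]=cv2.resize(T[200:248,220:380],None,fx=5,fy=5,interpolation=2); d[250:,:400]=cv2.resize(S[175:285,290:370],(400,350),interpolation=2); d[250:,400:]=cv2.resize(S[360:430,380:460],(400,350),interpolation=2);cv2.imwrite("pics/c2.png",d)
E
python3 m1.py
```

```text
T weight [(66, [399, 298, 9, 9], [402.9, 302.3])]
S weight [(97, [293, 346, 11, 11], [297.7, 351.0]), (35, [291, 360, 16, 7], [298.6, 363.8])]
T post [(68, [311, 223, 7, 12], [314.3, 228.3]), (10, [313, 237, 5, 2], [315.0, 237.5])]
S post [(13, [338, 170, 7, 4], [341.3, 171.3]), (141, [317, 185, 7, 25], [320.4, 196.9])]
T hold [(98, [453, 213, 25, 7], [464.9, 216.1]), (148, [448, 239, 27, 9], [461.2, 242.9])]
S hold [(146, [427, 373, 17, 30], [435.2, 387.4]), (258, [394, 381, 17, 34], [401.4, 396.6])]
T turq [(195, [413, 266, 17, 15], [420.7, 272.9])]
T yel [(4258, [223, 98, 131, 126], [289.5, 162.0]), (127, [254, 226, 24, 7], [265.9, 229.4]), (78, [283, 227, 17, 6], [289.6, 229.2]), (8, [328, 228, 2, 4], [328.5, 229.5]), (9, [305, 230, 6, 2], [307.7, 230.4])]
```

View pics/c1.png

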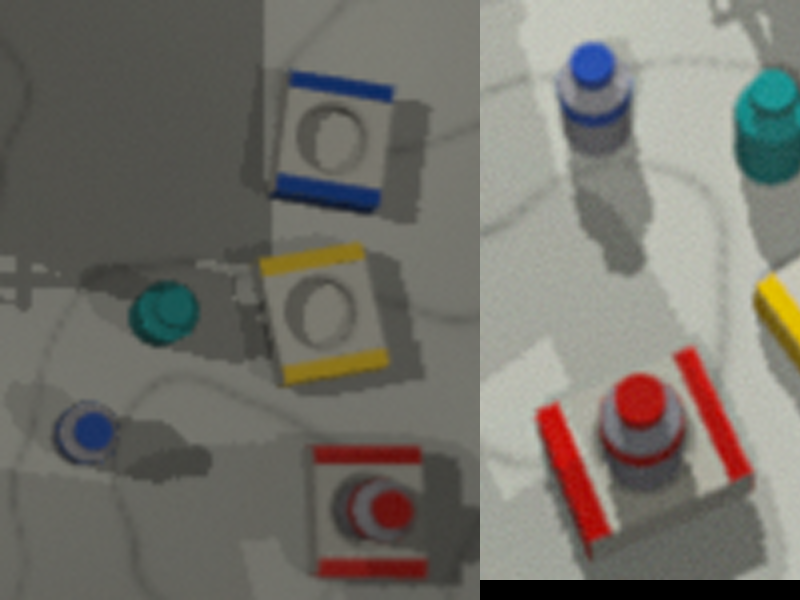

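View pics/c2.png

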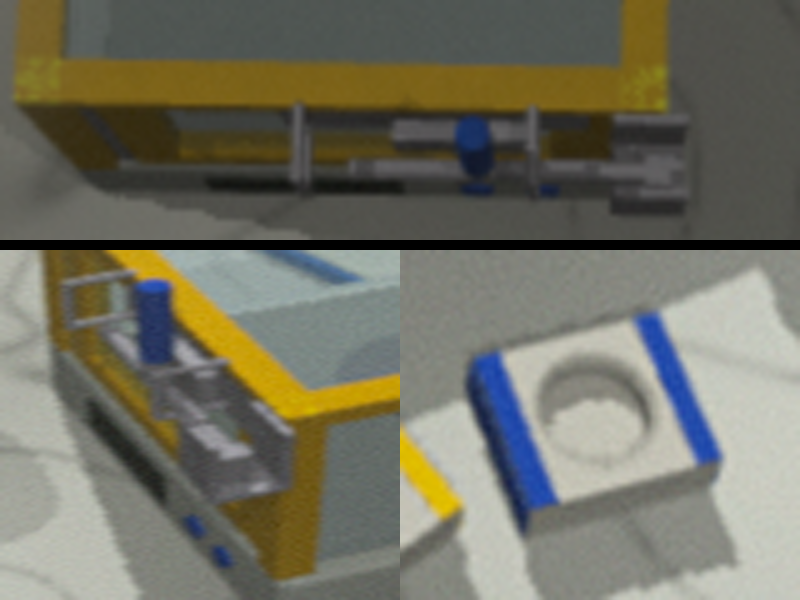

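The crop confirms it: the grey cylinder with a blue knob and band at top (403,302) is the weight. The all-turquoise one at (421,273) is the decoy. The blue holder's slot mouth is at about top (463,229.5) / side (419.6,392.2). The post top is at about side (320.5,187), and the nose sits in the keeper at the right.

```bash
cat > m2.py <<'E'
from h import *
print("knob two",two((402.9,302.3),(297.7,351.0)), "plane top z=.056",plane("top",(402.9,302.3),.056),"side",plane("side",(297.7,350.5),.056))
print("band side z~.03", plane("side",(298.6,358),.034))
print("mouth",plane("top",(463,229.5),.025),plane("side",(419.6,392.2),.025))
P=lambda u,v:(u/4+380,v/4+195)
c=[plane("top",P(*q),.025) for q in((292,72),(394,86),(278,176),(381,190))]
print("corners",np.round(c,4).tolist(), "ctr",np.mean(c,0).round(4), np.linalg.norm(c[1]-c[0]),np.linalg.norm(c[2]-c[0]))
print("turq",plane("top",(420.7,272.9),.045),"yellow",plane("top",(460.5,273),.025),"red",plane("top",(472,322),.03))
print("flask",plane("top",(422,175),.08))
# balance: outer front-top edge corners at z=.205 ; c2 crop /5 + (220,200)
Q=lambda u,v:(u/5+220,v/5+200)
fl,fr=plane("top",Q(14,102),.205),plane("top",Q(668,110),.205); bl,br=plane("top",(229,98.5),.205),plane("top",(353.5,98.5),.205)
print("shield",fl,fr,bl,br); ctr=(fl+fr+bl+br)/4
d=fl-fr; print("widths",np.linalg.norm(fl-fr),np.linalg.norm(bl-br),np.linalg.norm(fl-bl),"yaw front",np.arctan2(-d[0],d[1]),"yaw back",np.arctan2(-(bl-br)[0],(bl-br)[1]),"sides",np.arctan2((bl-fl)[1],(bl-fl)[0]),np.arctan2((br-fr)[1],(br-fr)[0]),"ctr",ctr)
print("post top: top",plane("top",Q(473,125),.255),"side",plane("side",(320.6,186.5),.255))
E
python3 m2.py
```

```text
knob two (array([ 0.48293786, -0.09902402,  0.05325059]), np.float64(0.0004029295381951301)) plane top z=.056 [ 0.48257308 -0.09861292  0.056     ] side [ 0.48303328 -0.09967893  0.056     ]
band side z~.03 [ 0.48271912 -0.10238291  0.034     ]
mouth [ 0.6560836  -0.24246019  0.025     ] [ 0.65734856 -0.24720542  0.025     ]
corners [[0.6949, -0.22, 0.025], [0.6877, -0.279, 0.025], [0.633, -0.2109, 0.025], [0.626, -0.27, 0.025]] ctr [ 0.6604 -0.245   0.025 ] 0.05937417386184851 0.06259702173493169
turq [ 0.55017907 -0.14036038  0.045     ] yellow [ 0.55434236 -0.23459775  0.025     ] red [ 0.44384566 -0.25655303  0.03      ]
flask [ 0.76851338 -0.1388871   0.08      ]
shield [0.62782174 0.27917572 0.205     ] [0.6301188  0.01918833 0.205     ] [0.88507904 0.28019055 0.205     ] [0.89041937 0.02312673 0.205     ]
widths 0.25999754359128513 0.257119287731133 0.2572592940779093 yaw front 0.008835019618137117 yaw back 0.020771371811485875 sides 0.003944780163741119 0.015129055411798013 ctr [0.75835974 0.15042033 0.205     ]
post top: top [0.61208557 0.09477207 0.255     ] side [0.60962672 0.09102858 0.255     ]
```

```bash
python3 - <<'E'
from h import *
to((.4828,-.0995,.12))
E
```

```text
shift mm [ 111.2  409.8 -350.8]
```

apply_moves --pt "20 100 -90" --pt "30 180 -150" --pt "40 260 -220" --pt "50 340 -290" --pt "70 410 -351" --pt "90 410 -351" --pt "111 410 -351" --pt "111 410 -351" --spin '[0,0,0,0,0,0,0,0]' --hand '[65,65,65,65,65,65,65,65]'

```text
time_s: 0.9
tool_pos: [0.4162, -0.2281, 0.1623]
orientation: [0.586, 0.395, 0.587, -0.395]
wrist_force: [1.2, 0.1, -0.1]
opening: 0.0551
```

apply_moves --pt "0 0 0" --spin '[0]' --hand '[65]'

```text
time_s: 1.0
tool_pos: [0.417, -0.2236, 0.1609]
orientation: [0.586, 0.394, 0.589, -0.393]
wrist_force: [-0.2, 0.1, 1.0]
opening: 0.0558
```

apply_moves --pt "10 50 -45" --pt "20 107 -90" --pt "41 107 -90" --pt "41 107 -90" --pt "41 107 -90" --pt "41 107 -90" --spin '[0,0,0,0,0,0]' --hand '[65,65,65,65,65,65]'

```text
time_s: 1.6
tool_pos: [0.4815, -0.1005, 0.1205]
orientation: [0.586, 0.394, 0.588, -0.393]
wrist_force: [-0.1, 0.3, -0.2]
opening: 0.0555
```

```bash
python3 - <<'E'
from h import *
to((.4828,-.0995,.013))
a=grab("top","t1.png");b=grab("side","s1.png")
for n in("top","side"): print(n,proj(n,(.4828,-.0995,.02)),proj(n,axes()[0]))
c=np.hstack([cv2.resize(a[240:340,350:450],(400,400)),cv2.resize(b[280:400,240:360],(400,400))]);cv2.imwrite("pics/c3.png",c[:,:,::-1])
print(axes()[0],robot.state()["opening"])
E
```

```text
shift mm [ 1.075e+02  1.700e+00 -1.000e-01]
top [401.11978432 303.11234246] [408.21174015 301.10126066]
side [298.42477406 360.59770168] [295.35208012 331.39895672]
[ 0.48143308 -0.10081445  0.12071715] 0.05556550238409607
```

View pics/c3.png

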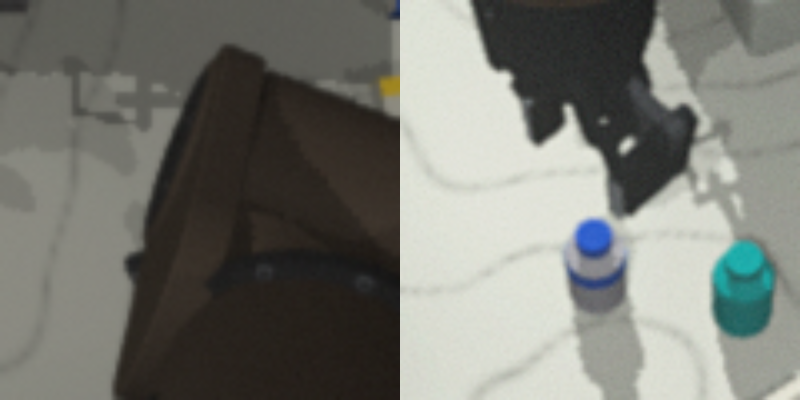

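The side view shows the open fingers above the weight (crop (597,260)). The turquoise decoy stands clear of them at crop (743,290). Descending.

apply_moves --pt "40 2 0" --pt "75 2 0" --pt "100 2 0" --pt "108 2 0" --pt "108 2 0" --pt "108 2 0" --spin '[0,0,0,0,0,0]' --hand '[65,65,65,65,65,65]'

```text
time_s: 2.3
tool_pos: [0.4836, -0.1004, 0.0138]
orientation: [0.586, 0.395, 0.587, -0.394]
wrist_force: [-0.4, -0.0, -0.5]
opening: 0.0555
```

apply_moves --pt "0 0 0" --pt "0 0 0" --pt "0 0 0" --pt "0 0 0" --pt "0 0 0" --pt "0 0 0" --spin '[0,0,0,0,0,0]' --hand '[20,20,20,20,20,20]'

```text
time_s: 2.9
tool_pos: [0.4841, -0.1007, 0.0154]
orientation: [0.587, 0.395, 0.587, -0.393]
wrist_force: [-3.0, -0.5, 12.6]
opening: 0.0323
```

apply_moves --pt "-20 0 0" --pt "-60 0 0" --pt "-90 0 0" --pt "-90 0 0" --pt "-90 0 0" --spin '[0,0,0,0,0]' --hand '[20,20,20,20,20]'

```text
time_s: 3.4
tool_pos: [0.484, -0.1007, 0.1062]
orientation: [0.588, 0.395, 0.586, -0.393]
wrist_force: [0.2, -0.2, -1.9]
opening: 0.0318
```

```bash
python3 - <<'E'
from h import *
b=grab("side","s2.png"); print(axes()[0],robot.state()["opening"],robot.state()["wrist_force"])
to((.6564,-.2446,.10))
cv2.imwrite("pics/c4.png",cv2.resize(b[260:380,240:360],(480,480))[:,:,::-1])
E
```

```text
[ 0.48362535 -0.10065839  0.10532934] 0.03205740509551099 [-0.15036677 -0.19106282 -1.32972139]
shift mm [  5.6 105.5 198.6]
```

View pics/c4.png

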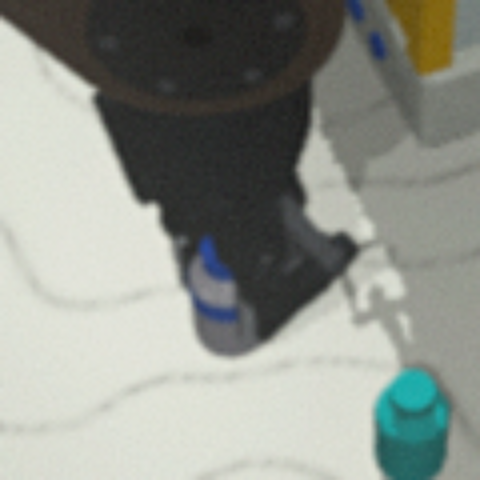

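Side crop: the weight is held, with its knob at (208,243), partly hidden, and its base at (230,340). It may be slightly tilted, so I'll check against the projected vertical.

```bash
python3 - <<'E'
from h import *
p=axes()[0]; f=lambda X:(proj("side",X)-[240,260])*4
for z in(0,.02,.042,.059): print(z,f((p[0],p[1],p[2]-.015+z)).round(1))
im=cv2.imread("pics/s2.png"); o=cv2.resize(im[290:355,270:320],None,fx=9,fy=9,interpolation=cv2.INTER_CUBIC)
for z in(0,.042):
    pts=[((proj("side",(p[0]+.017*np.cos(a),p[1]+.017*np.sin(a),p[2]-.015+z))-[270,290]+.5)*9).astype(int) for a in np.linspace(0,6.28,40)]
    cv2.polylines(o,[np.array(pts)],True,(0,255,0),1)
cv2.imwrite("pics/c5.png",o)
E
```

```text
0 [229.3 322.2]
0.02 [227.2 297.1]
0.042 [224.8 268.4]
0.059 [222.8 245.4]
```

View pics/c5.png

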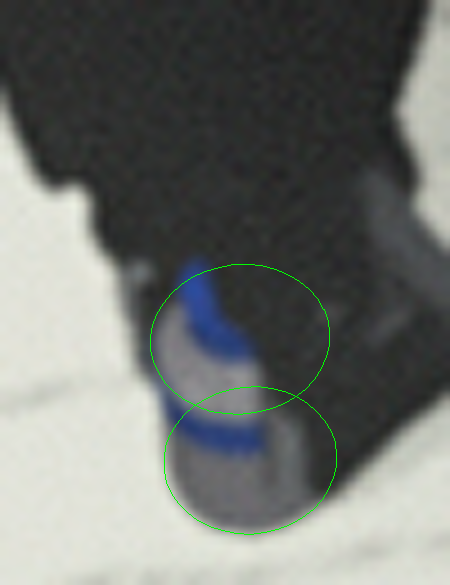

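The held base matches the projected outline and the left edge shows it is upright. Moving over the blue slot.

apply_moves --pt "0 20 38" --pt "0 42 80" --pt "0 64 120" --pt "0 86 162" --pt "0 105 198" --pt "5 105 198" --pt "5 105 198" --pt "5 105 198" --spin '[0,0,0,0,0,0,0,0]' --hand '[20,20,20,20,20,20,20,20]'

```text
time_s: 4.25
tool_pos: [0.6546, -0.2433, 0.0991]
orientation: [0.586, 0.395, 0.588, -0.393]
wrist_force: [-0.2, 0.4, -1.7]
opening: 0.0323
```

```bash
python3 - <<'E'
from h import *
print(axes()[0],robot.state()["wrist_force"]); to((.6564,-.2446,.045)); 
E
```

```text
[ 0.65457726 -0.24332069  0.09910437] [-0.21208122  0.40944964 -1.68112028]
shift mm [54.1  1.2  2. ]
```

apply_moves --pt "30 1 2" --pt "54 1 2" --pt "54 1 2" --pt "54 1 2" --spin '[0,0,0,0]' --hand '[20,20,20,20]'

```text
time_s: 4.65
tool_pos: [0.656, -0.2441, 0.0457]
orientation: [0.586, 0.395, 0.588, -0.393]
wrist_force: [-0.1, 0.3, -1.0]
opening: 0.0318
```

```bash
python3 - <<'E'
from h import *
im=grab("side","s3.png")[:,:,::-1]; p=axes()[0]; print(p)
o=cv2.resize(im[350:430,370:460],None,fx=8,fy=8,interpolation=cv2.INTER_CUBIC)
def circ(c,z,r,col):
    pts=[((proj("side",(c[0]+r*np.cos(a),c[1]+r*np.sin(a),z))-[370,350]+.5)*8).astype(int) for a in np.linspace(0,6.28,50)]
    cv2.polylines(o,[np.array(pts)],True,col,1)
circ(p,p[2]-.015,.017,(0,255,0)); circ((.6564,-.2446),.025,.0225,(0,0,255))
cv2.imwrite("pics/c6.png",o)
E
```

```text
[ 0.65656014 -0.24443836  0.04649063]
```

View pics/c6.png

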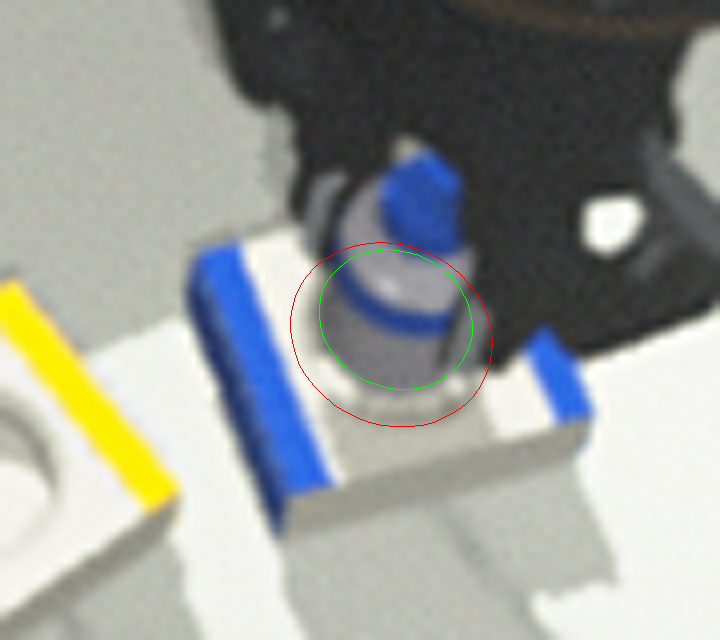

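The side crop shows the base (385,388) inside the slot rim (about 320–470, bottom about 410). Lowering with force checks.

apply_moves --pt "5 0 0" --pt "8 0 0" --pt "11 0 0" --pt "14 0 0" --pt "14 0 0" --spin '[0,0,0,0,0]' --hand '[20,20,20,20,20]'

```text
time_s: 5.2
tool_pos: [0.6563, -0.2443, 0.032]
orientation: [0.587, 0.395, 0.588, -0.393]
wrist_force: [-0.4, -0.0, -1.9]
opening: 0.0322
```

```bash
python3 - <<'E'
from h import *
print(axes()[0],robot.state()["wrist_force"],robot.state()["wrist_torque"])
E
```

```text
[ 0.65634551 -0.24434497  0.03196615] [-0.41602139 -0.03453236 -1.94936995] [ 0.01657394  0.03752855 -0.06135364]
```

apply_moves --pt "2 0 0" --pt "3.5 0 0" --pt "4 0 0" --pt "4 0 0" --spin '[0,0,0,0]' --hand '[20,20,20,20]'

```text
time_s: 5.6
tool_pos: [0.6563, -0.2443, 0.0285]
orientation: [0.587, 0.395, 0.588, -0.393]
wrist_force: [-2.3, 1.3, 3.2]
opening: 0.0319
```

Contact with the floor at the expected height. Releasing with a small opening, then rising.

apply_moves --pt "0 0 0" --pt "0 0 0" --pt "0 0 0" --pt "0 0 0" --pt "-15 0 0" --pt "-50 0 0" --pt "-100 0 0" --pt "-100 0 0" --spin '[0,0,0,0,0,0,0,0]' --hand '[65,65,65,65,65,65,65,65]'

```text
time_s: 6.4
tool_pos: [0.6589, -0.2457, 0.1366]
orientation: [0.591, 0.395, 0.584, -0.393]
wrist_force: [1.0, 0.8, -0.2]
opening: 0.0558
```

apply_moves --pt "-60 0 0" --pt "-110 -15 -20" --pt "-150 -15 -60" --pt "-185 -15 -100" --pt "-185 -15 -100" --pt "-185 -15 -100" --spin '[0,0,0,0,0,0]' --hand '[65,65,65,65,65,65]'

```text
time_s: 7.0
tool_pos: [0.6051, -0.1565, 0.3256]
orientation: [0.593, 0.395, 0.582, -0.392]
wrist_force: [1.0, -1.1, 1.0]
opening: 0.0558
```

```bash
cat > m3.py <<'E'
from h import *
p,M=axes(); print(p,robot.state()["opening"])
b=grab("side","s4.png"); t=grab("top","t4.png")
o=np.zeros((480,800,3),np.uint8); o[:,:400]=cv2.resize(b[340:430,380:455],(400,480)); o[:,400:]=cv2.resize(t[190:280,430:505],(400,480)); cv2.imwrite("pics/c7.png",o[:,:,::-1])
B=((105,110,40),(130,255,255))
for n,im in(("side",b),("top",t)):
    m=cv2.inRange(cv2.cvtColor(np.ascontiguousarray(im),cv2.COLOR_RGB2HSV),*B); l,k,st,c=cv2.connectedComponentsWithStats(m)
    u=proj(n,(.656,-.2445,.066)); print(n,"expected knob",u.round(1),[(int(st[i,4]),c[i].round(1).tolist()) for i in range(1,l) if st[i,4]>8 and np.linalg.norm(c[i]-u)<45])
E
python3 m3.py
```

```text
[ 0.60508756 -0.15652896  0.3256413 ] 0.05579507059385361
side expected knob [421.6 380.2] [(270, [429.4, 384.0]), (258, [401.4, 396.8]), (39, [418.5, 393.1])]
top expected knob [468.5 226. ] []
```

View pics/c7.png

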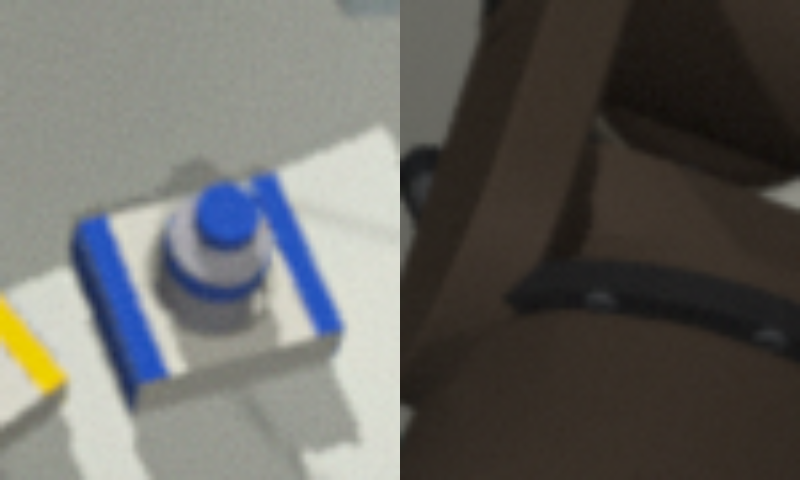

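The weight stands upright and fully down in the blue slot: knob at side pixel (422.4,380.3), expected (421.6,380.2). Nine pictures viewed. Now the post.

```bash
python3 - <<'E'
from h import *
print(axes()[1].round(3),robot.state()["joints"].round(2)); to((.610,.093,.30),np.pi/2+.012); to((.610,.093,.218))
E
```

```text
[[ 0.011  0.925  0.38 ]
 [-0.003  0.38  -0.925]
 [-1.     0.009  0.007]] [-0.36  0.42  1.44  0.    1.27  0.82]
shift mm [  20.7   99.7 -230.9]
spin 21.6
shift mm [ 102.7   98.9 -231.5]
```

apply_moves --pt "0 18 -42" --pt "0 36 -84" --pt "0 54 -126" --pt "0 72 -168" --pt "10 90 -208" --pt "20 100 -231" --pt "20 100 -231" --pt "20 100 -231" --spin '[3,6,10,14,18,21.6,21.6,21.6]' --hand '[65,65,65,65,65,65,65,65]'

```text
time_s: 7.9
tool_pos: [0.6105, 0.0926, 0.2992]
orientation: [0.507, 0.498, 0.5, -0.495]
wrist_force: [1.1, -0.0, 1.0]
opening: 0.0556
```

```bash
cat > m4.py <<'E'
from h import *
b=grab("side","s5.png")[:,:,::-1]; p,M=axes(); print(p,M.round(3)); 
m=cv2.inRange(cv2.cvtColor(np.ascontiguousarray(b[170:230,300:345]),cv2.COLOR_BGR2HSV),(105,110,40),(130,255,255)); l,k,st,c=cv2.connectedComponentsWithStats(m)
print([(int(st[i,4]),(st[i,:4]+[300,170,0,0]).tolist()) for i in range(1,l) if st[i,4]>8])
to((.610,.093,.218),np.pi/2+.012)
cv2.imwrite("pics/c8.png",cv2.resize(b[100:230,260:380],(600,600)))
E
python3 m4.py
```

```text
[0.61059876 0.0920888  0.29979945] [[ 0.01   1.     0.013]
 [-0.004  0.013 -1.   ]
 [-1.     0.01   0.004]]
[(12, [339, 170, 6, 5]), (145, [317, 185, 7, 26])]
shift mm [81.8 -1.4 -1.2]
spin 0.0
```

View pics/c8.png

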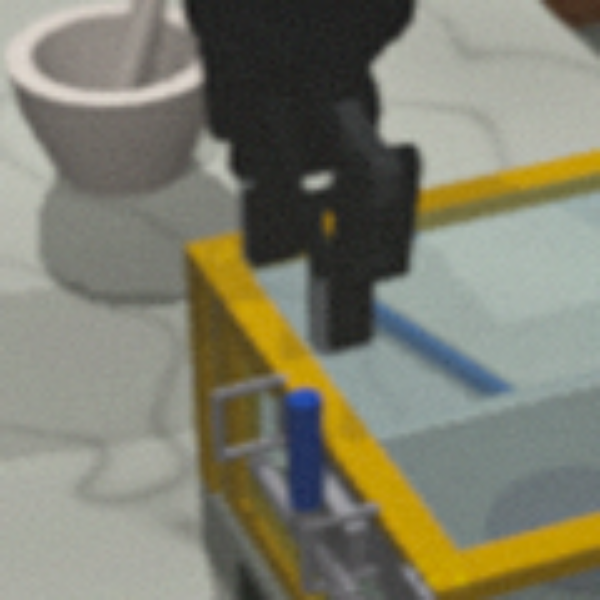

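The fingers straddle the post from above: tips at crop (270,260) and (340,350), post top at (304,395). Descending.

apply_moves --pt "25 -1.4 -1" --pt "50 -1.4 -1" --pt "70 -1.4 -1" --pt "82 -1.4 -1" --pt "82 -1.4 -1" --spin '[0,0,0,0,0]' --hand '[60,60,60,60,60]'

```text
time_s: 8.45
tool_pos: [0.6098, 0.0915, 0.2165]
orientation: [0.506, 0.498, 0.5, -0.496]
wrist_force: [-0.1, 0.0, 0.5]
opening: 0.0513
```

apply_moves --pt "0 0 0" --pt "0 0 0" --pt "0 0 0" --pt "0 0 0" --pt "0 0 0" --pt "0 0 0" --pt "0 0 0" --pt "0 0 0" --spin '[0,0,0,0,0,0,0,0]' --hand '[0,0,0,0,0,0,0,0]'

```text
time_s: 9.25
tool_pos: [0.6104, 0.0938, 0.2179]
orientation: [0.506, 0.5, 0.5, -0.494]
wrist_force: [1.2, 13.6, 2.5]
opening: 0.0124
```

The post pushes the hand +y by 13.6 N, so I gripped about 2–3 mm too far towards the free end. I'll relieve that before lifting.

apply_moves --pt "0 0 -2" --pt "0 0 -2" --pt "0 0 -2" --spin '[0,0,0]' --hand '[0,0,0]'

```text
time_s: 9.55
tool_pos: [0.6103, 0.0958, 0.2182]
orientation: [0.506, 0.5, 0.5, -0.494]
wrist_force: [-0.9, 1.4, -1.1]
opening: 0.0123
```

apply_moves --pt "-4 0 0" --pt "-8 0 0" --pt "-12 0 0" --pt "-13 0 0" --pt "-13 0 0" --spin '[0,0,0,0,0]' --hand '[0,0,0,0,0]'

```text
time_s: 10.05
tool_pos: [0.6102, 0.0955, 0.2314]
orientation: [0.506, 0.5, 0.5, -0.494]
wrist_force: [0.0, -1.1, -1.9]
opening: 0.0126
```

apply_moves --pt "0 0 -4" --pt "0 0 -8" --pt "0 0 -13" --pt "0 0 -18" --pt "0 0 -18" --spin '[0,0,0,0,0]' --hand '[0,0,0,0,0]'

```text
time_s: 10.55
tool_pos: [0.61, 0.1145, 0.2314]
orientation: [0.506, 0.5, 0.5, -0.494]
wrist_force: [0.4, 1.7, -1.3]
opening: 0.0127
```

apply_moves --pt "0 0 -6" --pt "0 0 -12" --pt "0 0 -18" --pt "0 0 -24" --pt "0 0 -24" --spin '[0,0,0,0,0]' --hand '[0,0,0,0,0]'

```text
time_s: 11.05
tool_pos: [0.6098, 0.1394, 0.2314]
orientation: [0.506, 0.5, 0.5, -0.494]
wrist_force: [0.8, 1.2, -1.0]
opening: 0.0126
```

```bash
python3 - <<'E'
from h import *
p,M=axes(); s=robot.state(); print(p,s["wrist_force"],s["joints"].round(2))
b=grab("side","s6.png"); t=grab("top","t6.png")
o=np.zeros((480,800,3),np.uint8); o[:,:400]=cv2.resize(b[165:285,280:380],(400,480)); o[:,400:]=cv2.resize(t[180:260,290:370],(400,480)); cv2.imwrite("pics/c9.png",o[:,:,::-1])
# arc: hinge from post (shut yaw .012), post rel hinge own coords
psi=.012; R=lambda a:np.array([[np.cos(a),-np.sin(a)],[np.sin(a),np.cos(a)]])
h0=np.array([.758,.150])+R(psi)@[-.121,.108]; r=p[:2]-h0; print("hinge",h0,"r own",R(-psi)@r)
for th in np.radians([4,8,12,16,20,24,26]):
    q=h0+R(-th)@r; d=np.array([*(q-p[:2]),0]); print(round(np.degrees(th)),(M.T@d*1000).round(1))
E
```

```text
[0.60979712 0.13942804 0.23142914] [ 0.82649906  1.24799211 -0.98246047] [ 0.12  0.49  1.56 -0.    1.08  1.68]
hinge [0.63571274 0.25654026] r own [-0.02731907 -0.1167928 ]
4 [-0.1 -8.1 -2.2]
8 [ -0.2 -16.   -5. ]
12 [ -0.3 -23.7  -8.3]
16 [ -0.4 -31.1 -12.1]
20 [ -0.4 -38.3 -16.4]
24 [ -0.5 -45.1 -21.3]
26 [ -0.6 -48.4 -23.9]
```

View pics/c9.png

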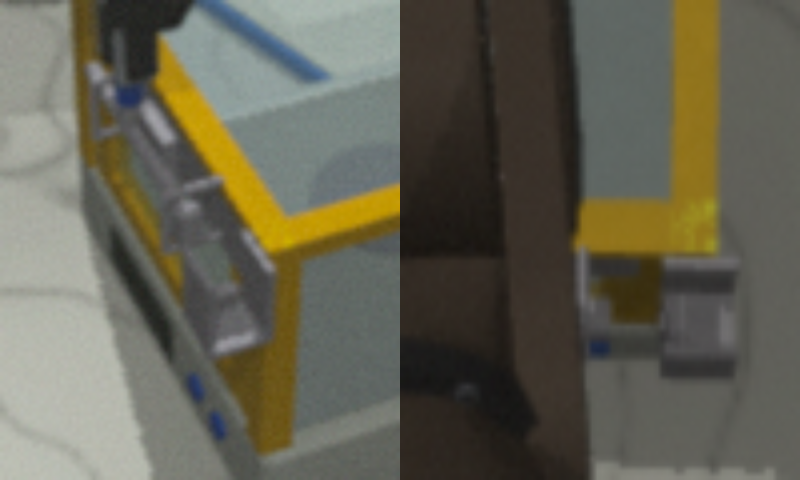

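The nose (side crop (190,225)) is fully out of the keeper (230,300), with the draw at about 43 mm. Eleven pictures viewed. Swinging along the arc.

apply_moves --pt "0 -4 -1" --pt "0 -8 -2.2" --pt "0 -12 -3.6" --pt "0 -16 -5" --pt "0 -20 -6.6" --pt "0 -23.7 -8.3" --pt "0 -23.7 -8.3" --spin '[2,4,6,8,10,12,12]' --hand '[0,0,0,0,0,0,0]'

```text
time_s: 11.85
tool_pos: [0.586, 0.1468, 0.2314]
orientation: [0.451, 0.55, 0.446, -0.543]
wrist_force: [2.6, 0.5, -1.9]
opening: 0.0124
```

```bash
cat > m5.py <<'E'
from h import *
p,M=axes(); s=robot.state(); print(p,s["wrist_force"],s["opening"],s["joints"].round(2))
R=lambda a:np.array([[np.cos(a),-np.sin(a)],[np.sin(a),np.cos(a)]])
h0=np.array([.63571,.25654]); r=p[:2]-h0; r0=np.array([.6098,.1394])-h0
print("theta now",np.degrees(np.arctan2(r0[1],r0[0])-np.arctan2(r[1],r[0])),np.linalg.norm(r),np.linalg.norm(r0))
for th in(4,8,11,14): q=h0+R(-np.radians(th))@r; print(th,(M.T@np.array([*(q-p[:2]),0])*1000).round(1))
E
python3 m5.py
```

```text
[0.58600618 0.14677148 0.23137701] [ 2.6264085   0.47898073 -1.89182143] 0.01241981146311593 [ 0.14  0.46  1.62 -0.    1.05  1.91]
theta now 11.888947708691049 0.12049729531540092 0.11997127864618264
4 [-0.1 -8.1 -2.2]
8 [ -0.2 -16.1  -4.9]
11 [ -0.2 -21.9  -7.4]
14 [ -0.3 -27.6 -10.1]
```

apply_moves --pt "0 -4 -1" --pt "0 -8 -2.2" --pt "0 -12 -3.6" --pt "0 -16 -4.9" --pt "0 -20 -6.6" --pt "0 -25.5 -9.1" --pt "0 -25.5 -9.1" --pt "0 -25.5 -9.1" --spin '[2,4,6,8,10,13,13,13]' --hand '[0,0,0,0,0,0,0,0]'

```text
time_s: 12.65
tool_pos: [0.563, 0.1604, 0.2311]
orientation: [0.387, 0.597, 0.382, -0.59]
wrist_force: [1.4, -0.3, -0.8]
opening: 0.0124
```

apply_moves --pt "0 0 0" --pt "0 0 0" --pt "0 0 0" --spin '[0,0,0]' --hand '[0,0,0]'

```text
time_s: 12.95
tool_pos: [0.5632, 0.1602, 0.2311]
orientation: [0.387, 0.597, 0.382, -0.59]
wrist_force: [2.6, 0.6, -1.4]
opening: 0.0124
```

```bash
cat >> m5.py <<'E'
t=grab("top","t7.png"); b=grab("side","s7.png"); print(robot.state()["tool_pos"],robot.state()["qvel"].round(4))
o=np.zeros((480,800,3),np.uint8); o[:,:400]=cv2.resize(b[165:405,260:460],(400,480)); o[:,400:]=cv2.resize(t[180:280,285:368],(400,480)); cv2.imwrite("pics/c10.png",o[:,:,::-1])
E
python3 m5.py
```

```text
[0.56316335 0.16023457 0.23109654] [ 2.62188596  0.57240518 -1.38853679] 0.01240844581598824 [ 0.17  0.43  1.67 -0.    1.03  2.16]
theta now 24.518284339597084 0.12057260024677773 0.11997127864618264
4 [-0.1 -8.1 -2.2]
8 [ -0.2 -16.1  -4.9]
11 [ -0.2 -21.9  -7.3]
14 [ -0.3 -27.6 -10. ]
[0.56309857 0.16027242 0.23110283] [ 0.0011 -0.0004  0.0017  0.0015  0.0008  0.0031]
```

View pics/c10.png

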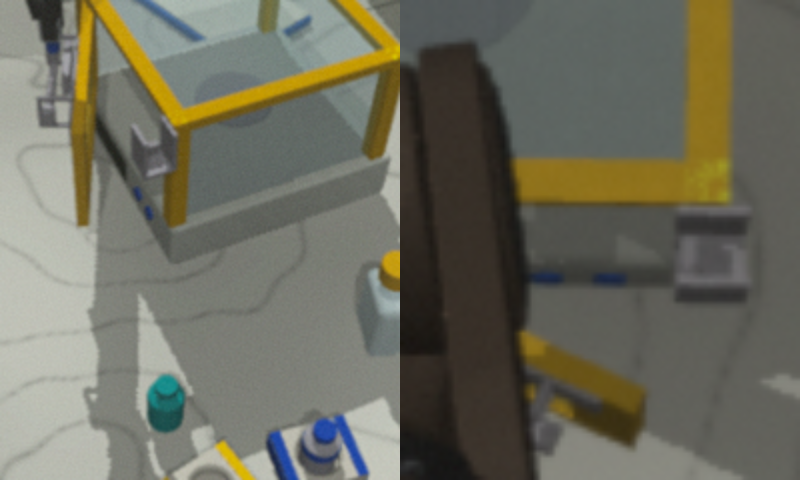

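The gate stands ajar at about 25° with the post still gripped (side crop (52,45)). The keeper at (152,148) is empty and the blue weight is seated at (322,445). Handing in.

```bash
python3 -c "
from h import *
print(robot.finish_job()); print(robot.state()['tool_pos'],robot.state()['wrist_force'])"
```

```text
the job is handed in; nothing more can be done
None
the job is handed in; nothing more can be done
```

I put the blue-banded weight in the blue holder and let go. I then lifted the bolt by its post by 13 mm, drew it about 43 mm clear of the keeper, and swung the gate ajar. I handed in at about 13 s of the 48 s, still gripping the post.

**Last checks:**
- **Gate:** the angle worked out from the hand's arc is about 24.5° (0.43 rad), and the top view agrees. The joints were nearly still (at most 0.003 rad/s). The wrist felt a steady pull of about 2.6 N, close to the expected spring force.
- **Grip:** the fingers were closed on the post at 12.4 mm opening. The sleeve is 14 mm; the weight (34 mm) also read about 2 mm low.
- **Weight:** it stands upright in the slot, with its knob about 1 pixel from the expected spot. This was checked in the side view only, as the arm hid it from the top camera.
- **Bystanders:** I kept clear of all of them. The flask and bottle look unmoved in the views, but I did not re-measure them or the red weight.

**One deviation:** my first grip on the post was 2–3 mm too far towards the free end. It pushed the bolt against its end stop with about 14 N, below the 40 N limit, and I eased it off before lifting. The hand-in gave no verdict, and the state could not be read afterwards.

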